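# Press a lens barrel home in the V-blocks of the focus stand

### The arm

A 6-joint arm with a two-finger parallel gripper is mounted at the origin on a cart in front of the work surface, level with it; the furniture and walls round the work are solid. World frame = base frame: x ahead of the robot, y to its left, z up, the work surface at z = 0. Lengths are in mm, angles in degrees, forces in N, time in s.
With the tool pointing down it reaches from about 300 to 850 mm from the base axis. Payload 4.2 kg.
Tool frame: the origin (TCP) lies between the finger pads; the fingertips stand 11 mm ahead of it and the grasp point (between the pads) lies 8 mm behind it (env.tips_ahead is the distance from the TCP to the fingertips, in mm); z points along the fingers, y is the line along which they close (so a half turn about z gives the same grasp; the last joint's range is limited). The gripper opens to 91 mm and grips with 3 to 60 N. Pads are 32 mm wide; open, the fingers measure 118 mm over their backs; the gripper's body (76 mm by 178 mm) begins 60 mm behind the grasp point.
Start: joints at [-64.229, 18.312, 89.639, -0, 72.044, -1.146], TCP at [260.312, -512.718, 224.976] pointing down, gripper open.
Joint ranges: [-177.97, 177.97], [-48.28, 115.42], [12.27, 149.76], [-77.06, 257.06], [2.81, 150.46], [-146.56, 146.56]. Speed limits (degrees/s): [147.25, 147.25, 180, 180, 180, 180].

### API

Orientations are given as [roll, pitch, yaw] about the fixed x, y, z axes, in that order (R = Rz(yaw) Ry(pitch) Rx(roll)).
In Python, from workcell import env, cams gives the robot as it stands.
- The arm moves only by the tool step_arm, never from a script. Its arguments are lists of equal length, an entry for each row: "linear": the shift along the tool's x, y, z in units of 30 cm (1.0 is 30 cm), a list of three; "turn": the turn about the tool's z in units of 360 degrees (1.0 is 360 degrees). In form: {"linear": [[tx, ty, tz], ...], "turn": [turn, ...]}. A call has 1 to 20 rows; each row is the pose to reach, as a shift and turn from the pose commanded when the call began, along the tool's axes at that moment, turning the shorter way round; what a row does not reach only later rows make up. A row lasts 1/8 s, in which the tool goes at most 62.5 mm and 10.7 degrees, less where a joint would pass 70% of its speed; a pose out of reach is approached as far as the arm can. A call with a number of a shift or a turn outside -1 to 1 is refused whole. A call with a gripper value outside its range is refused whole. "fingers" is the closure, from -1 (fully open) to 1 (shut), so that 0 is half open, set as the call begins (left out, the last holds). The fingers move at their own pace and stop on an object; "force" is the grip in N (left out, the last holds). Time passes only in rows, so rows that repeat a pose let the fingers close. It gives the time, the measured TCP pose, the force, the opening and the grip force at its end, in the units of the state.
- env.state(): the state, without advancing time (a new reading comes with each control period).
- cams.grab_frame(name): name is "scene" or "top" or "wrist"; returns a dict with "color" (420x560x3 uint8, blue, green, red), "fx", "fy", "cx", "cy" (pixels), "extrinsics" (4x4, takes a point from camera to world coordinates); the wrist camera has in their place "tool_from_camera" (4x4, takes a point from camera to tool coordinates, whose origin is the TCP and whose axes are the flange's). Camera axes: x right, y down, z forward; pixel columns grow to the right and rows downward; lengths in mm; the calibration is good to about 2 mm. A picture is of the moment at which its call begins: read the wrist's pose just before it. There is no depth.
- env.job_done(): hands the job in; it is judged then, once.
The state is a dict: "time_s": time; "qpos": joint angles; "qvel": joint speeds; "effort": joint torques, N m; "ee_pos": TCP position; "ee_rot": TCP orientation; "force": force on the tool from outside, world axes, zero at the start; "torque": the same for the moment, N m; "gripper_width": finger opening in mm; "gripper_force": force on a finger pad.
Only numpy, scipy, OpenCV 4.12 (cv2) and the standard library are available. Lean on these libraries where they do the work, as an engineer would, in place of code of your own. Each camera call takes 0.05 s, during which the arm holds its last target. There are 200 camera calls.

### The job

Someone left the yellow screwdriver lying in the V-blocks of the focus stand: lift it out and lay it flat on the bare bench top, well clear of the stand. Then take the camera lens out of its orange rest and seat it in the two V-blocks, the bright mount end towards the sensor board and the ribbed focus ring in the middle of the gap between the blocks, and press it down firmly but gently (about 15 N) so that it bears firmly on both flanks of the V, not on one alone. Finish like that, still holding the lens pressed down in the V, and leave the other things on the bench where they are.

Things in the scene. Friction and masses are not known exactly. Their poses are not given: they have to be found in the camera images.
- stand: Focus stand, fixed. Origin on the bench under mid-V; y along the V to the sensor board. Black base plate 90 wide, 12 mm thick, y = -82 to +114 mm. Two steel V-blocks 66 wide, 52 mm high, at y = -53 to -31 and +31 to +53 mm (62 mm gap for the fingers). Black bracket with green sensor board, 52 wide, 82 mm high, at y = +81 to +112 mm.
- v_axis (a point): Point where the centre of a well seated lens lies: on the V's centre line, midway between the two blocks, 58 mm above the bench (46 mm above the base plate). Axes as the stand: y along the V towards the sensor board, x across it, z up. The flanks of the V (90 degrees, brass-lined) meet 25.5 mm below this point.
- line_far: The brass strips on the +x flank of both V-blocks: one of the two contact lines of the lens. Frame as the stand.
- line_near: The brass strips on the -x flank of both V-blocks: the other contact line. Frame as the stand.
- screwdriver: Screwdriver, yellow and black handle, 145 mm long, 60 g, at the start lying in both V-blocks along the V. Its y axis runs along it from the blade tip (y = -72 mm) to the handle's end (+72 mm); the handle is round, about 20 mm thick, y = -12 to +72 mm. Origin below mid-length, level with the handle's underside.
- driver_grip (a point): Centre of the screwdriver's handle, 10 mm from its surface; at the start about 45 mm above the bench, above the gap between the V-blocks; about 9 mm above the bench when the screwdriver lies there. y axis as the screwdriver. The bench top is bare to the right of the stand, round x = 0.42 to 0.60, y = -0.40 to -0.28 m.
- lens_rest: Orange printed rest, fixed, 62 x 100 mm: a 6 mm base plate with two slotted ribs at y = -40 and +40 mm (10 mm thick, 32 mm high, slot 39 mm wide) in which the lens lies along the rest's y axis. Origin at the middle of its underside, on the bench.
- lens: Camera lens, about 0.18 kg, lying along its own y axis; origin at its centre, as lens_center.
- lens_center (a point): Centre of the lens, on its axis, 36 mm above the bench in the rest. y along the lens to the bright mount end. Black barrel 36 mm in diameter from y = -55 to +55 mm; ribbed focus ring 44 mm in diameter at y = -15 to +15 mm (grip here, across); bare-metal mount end 28 mm in diameter, y = +55 to +65 mm; glass and a red line at y = -55 mm.
- lens_mount (a point): Tip of the lens's mount end, on the axis, 65 mm from the centre.
- loupe: Black eye loupe, 47 x 47 x 36 mm, standing on the bench; leave alone. Origin at the middle of its underside.
- camera_pod: Black camera pod with red lens rings, 46 x 111 x 42 mm, long side along its y; leave alone. Origin at the middle of its underside.
- screw_tub: Clear tub of screws, 61 mm across, 45 mm high; leave alone. Origin at the middle of its underside.
- motor: Small brushless motor with wire tails, 29 x 70 x 32 mm; leave alone. Origin at the underside, 20 mm from the motor's axis.

How it is judged:
By the outcome, as a careful person would: the job done as asked, in the order asked, and still so for the second after the job is handed in, while the arm keeps its last pose, push and grip.
It also fails if it takes over 59 s, if anything falls off the work surface, if the arm or the gripper's body presses on something with over 40 N, if the wrist force passes 120 N, or if a joint passes its speed limit or range.

## Working session

There is one attempt and no reset: what is moved stays moved. The work goes in short steps, Python scripts to look and compute and a tool call to move; the robot and the scene stay as the last step left them, time stands still between calls to the robot, and variables do not carry over. Pictures are saved under pics/ and viewed, at most 10 in all, crops included, and the job is handed in when it is done.

Besides the shell and the picture viewer there is one more tool, called after "Request:" as name(argument=value, ...), one argument or row to a line, values as JSON. step_arm: Moves the arm, as the interface text tells. Its arguments: {"type":"object","properties":{"linear":{"type":"array"},"turn":{"type":"array"},"fingers":{"type":"number"},"force":{"type":"number"}},"required":["linear","turn"]}

```bash
mkdir -p pics; ls; python3 - <<'E'
from workcell import env,cams
import cv2
s=env.state();print(s)
for n in("scene","top"):
    f=cams.grab_frame(n);cv2.imwrite(f"pics/{n}0.png",f["color"]);print(n,f["fx"],f["fy"],f["cx"],f["cy"],f["extrinsics"])
f=cams.grab_frame("wrist");print(f["tool_from_camera"],f["fx"])
E
```

```text
pics
{'time_s': 0.0, 'qpos': array([-6.42293325e+01,  1.83512682e+01,  8.97067163e+01, -2.28797116e-03,
        7.20426459e+01, -1.14519949e+00]), 'qvel': array([-0.04156814,  0.01106655,  0.16502952, -0.0262587 , -0.07712028,
        0.03556305]), 'effort': array([-6.57336568e-04, -4.12456334e+01, -2.31972635e+01,  7.25312345e-02,
        4.56444989e-02, -1.21014341e-04]), 'ee_pos': array([ 260.07781318, -512.27804218,  224.12189176]), 'ee_rot': array([-1.79899346e+02,  1.63623133e-04,  2.69165745e+01]), 'force': array([-1.20899137, -0.4605359 ,  0.68719754]), 'torque': array([ 0.01721622, -0.00410316, -0.02140857]), 'gripper_force': 0.0, 'gripper_width': 91.38568242187029}
scene 533.6052350836668 533.6052350836668 275.55235171424215 208.8372931235876 [[-6.43291632e-01 -5.19670190e-01  5.62244404e-01  3.85986394e+01]
 [-7.65504438e-01  4.23744781e-01 -4.84193470e-01  5.08286493e+02]
 [ 1.33727813e-02 -7.41878194e-01 -6.70401308e-01  7.43489175e+02]
 [ 0.00000000e+00  0.00000000e+00  0.00000000e+00  1.00000000e+00]]
top 498.64571908333744 498.64571908333744 276.5057656762338 209.65342312508105 [[ 4.33330749e-03 -9.88661520e-01  1.50098708e-01  5.10944579e+02]
 [-9.99987570e-01 -4.65435914e-03 -1.78770464e-03  2.34378750e+01]
 [ 2.46604808e-03 -1.50089096e-01 -9.88669400e-01  9.04076263e+02]
 [ 0.00000000e+00  0.00000000e+00  0.00000000e+00  1.00000000e+00]]
[[-6.82017600e-04 -9.56336173e-01 -2.92268129e-01  8.41845268e+01]
 [ 9.99999553e-01 -8.43468983e-04  4.26398200e-04 -1.64230985e-01]
 [-6.54299124e-04 -2.92267708e-01  9.56336321e-01 -1.59859090e+02]
 [ 0.00000000e+00  0.00000000e+00  0.00000000e+00  1.00000000e+00]] 309.84233193352003
```

View pics/top0.png

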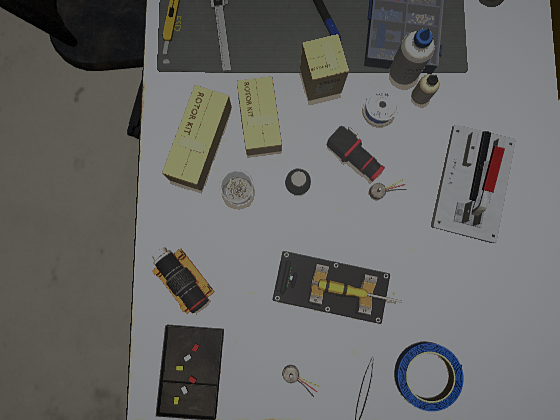

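View pics/scene0.png

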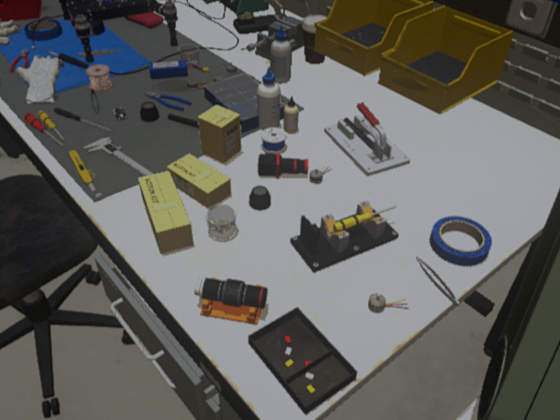

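The top view shows the stand around (335,287), with the board at its left end, and the lens in its rest at (182,280), mount end towards upper left. I'll zoom in on both.

```bash
python3 - <<'E'
import cv2,numpy as np
im=cv2.imread("pics/top0.png")
a=cv2.resize(im[240:330,265:412],None,fx=5,fy=5,interpolation=cv2.INTER_CUBIC)
cv2.imwrite("pics/stand_z.png",a)
b=cv2.resize(im[240:322,140:227],None,fx=6,fy=6,interpolation=cv2.INTER_CUBIC)
cv2.imwrite("pics/lens_z.png",np.clip(b*1.5,0,255).astype(np.uint8))
E
```

```text
(no output)
```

View pics/stand_z.png

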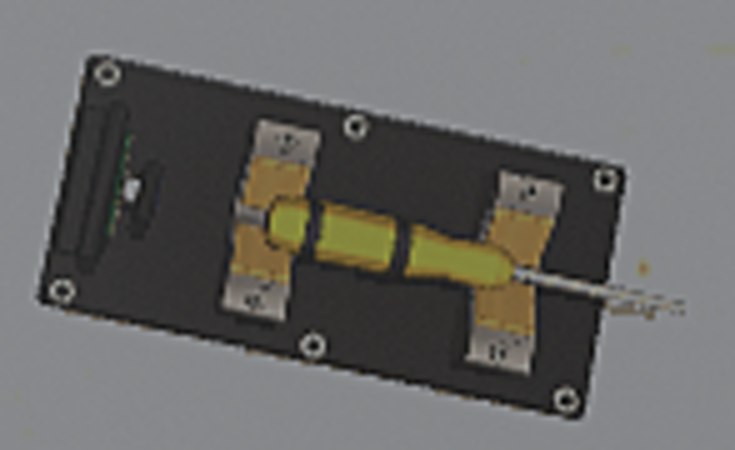

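View pics/lens_z.png

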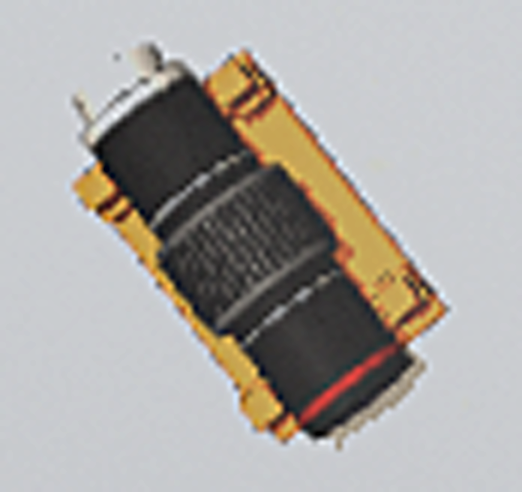

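Stand zoom: block tops at about (272,220) and (515,271), the board at left, and the screwdriver handle from (270,220) to (510,270). Lens zoom: ring centred near (249,247), mount end at upper left (130,105), red-line end near (365,398).

```bash
cat > h.py <<'E'
import numpy as np,cv2
from scipy.spatial.transform import Rotation as Ro
TOP=dict(f=498.64571908333744,c=(276.5057656762338,209.65342312508105),
 E=np.array([[4.33330749e-03,-9.88661520e-01,1.50098708e-01,510.944579],[-9.99987570e-01,-4.65435914e-03,-1.78770464e-03,23.4378750],[2.46604808e-03,-1.50089096e-01,-9.88669400e-01,904.076263],[0,0,0,1]]))
def ray(px,z,f,c,E):
    px=np.atleast_2d(np.array(px,float))
    d=np.c_[(px-np.array(c))/f,np.ones(len(px))]@E[:3,:3].T
    o=E[:3,3]; return o+d*((z-o[2])/d[:,2])[:,None]
def top(px,z): return ray(px,z,TOP['f'],TOP['c'],TOP['E'])
def zoom(p,o,k): return (np.array(p,float)+.5)/k-.5+np.array(o)
def toolR(s): return Ro.from_euler('xyz',s['ee_rot'],degrees=True).as_matrix()
def proj(P,f,E):
    q=(np.atleast_2d(P)-E[:3,3])@E[:3,:3]
    return q[:,:2]/q[:,2:]*f['fx']+[f['cx'],f['cy']]
def wristE(f,s):
    T=np.eye(4);T[:3,:3]=toolR(s);T[:3,3]=s['ee_pos'];return T@f['tool_from_camera']
E
python3 - <<'E'
from h import *
S=lambda p:zoom(p,(265,240),5); L=lambda p:zoom(p,(140,240),6)
b1=top(S([(262,120),(322,128),(285,320),(222,310)]),52).mean(0);b2=top(S([(502,170),(563,180),(530,373),(467,362)]),52).mean(0)
d=b1-b2;print("mid",(b1+b2)/2,"len",np.hypot(*d[:2]),"ang",np.degrees(np.arctan2(d[1],d[0])))
c=top(S([(92,55),(625,165),(580,418),(38,302)]),12);print("plate",c.mean(0)); e=c[0]-c[1]+c[3]-c[2];print(np.degrees(np.arctan2(e[1],e[0])),np.linalg.norm(e)/2)
h=top(S([(270,220),(515,271)]),45);print("handle",h,h.mean(0))
r=top(L([(160,250),(275,165),(335,235),(225,335)]),38);print("ring",r.mean(0))
en=top(L([(142,110),(364,399)]),38);d=en[0]-en[1];print("lens",en,np.hypot(*d[:2]),np.degrees(np.arctan2(d[1],d[0])))
print("bare px",proj([(420,-280,0),(420,-400,0),(600,-400,0),(600,-280,0)],dict(fx=TOP['f'],cx=TOP['c'][0],cy=TOP['c'][1]),TOP['E']))
E
```

```text
mid [506.09280691 -91.64445689  52.        ] len 83.44928334994805 ang 78.31216214814279
plate [509.57940214 -75.54134366  12.        ]
78.47685091915965 193.59185490131418
handle [[ 514.21790915  -50.41904238   45.        ]
 [ 497.42839667 -133.58248507   45.        ]] [505.82315291 -92.00076373  45.        ]
ring [518.32803165 185.40093939  38.        ]
lens [[557.0400673  217.47714857  38.        ]
 [475.42356034 151.24413414  38.        ]] 105.10978265448122 39.059845690227434
bare px [[446.81771393 338.18558943]
 [514.7000716  338.47043536]
 [508.04057172 236.90294186]
 [442.17707064 236.60257079]]
```

Request:
step_arm(
  linear=[
    [0.683, -0.44, 0.1],
    [0.683, -0.44, 0.1],
    [0.683, -0.44, 0.1],
    [0.683, -0.44, 0.1],
    [0.683, -0.44, 0.1],
    [0.683, -0.44, 0.1],
  ],
  turn=[-0.143, -0.143, -0.143, -0.143, -0.143, -0.143],
)

```text
time_s: 0.9
ee_pos: [383.5, -301.6, 194.8]
ee_rot: [-180.0, 0.0, 78.4]
force: [0.9, 0.3, 0.5]
gripper_width: 91.3
gripper_force: 0.0
```

```bash
cat >> h.py <<'E'
def go(s,xyz,yaw):
    "delta (units) from measured pose to target"
    l=toolR(s).T@(np.array(xyz)-s['ee_pos'])/300
    t=-((yaw-s['ee_rot'][2]+180)%360-180)/360
    print("t",round(s['time_s'],2),"pos",s['ee_pos'].round(1),"yaw",s['ee_rot'].round(1),"w",round(s['gripper_width'],1),"gf",round(s['gripper_force'],1),"F",s['force'].round(1),"-> linear",l.round(4),"turn",round(t,4))
E
python3 - <<'E'
from h import *
from workcell import env
go(env.state(),(506,-91.5,180),78.4)
E
```

```text
t 0.9 pos [ 383.5 -301.6  194.8] yaw [-180.     0.    78.4] w 91.3 gf 0.0 F [0.9 0.3 0.5] -> linear [0.7683 0.2589 0.0493] turn -0.0001
```

Request:
step_arm(
  linear=[
    [0.768, 0.259, 0.049],
    [0.768, 0.259, 0.049],
    [0.768, 0.259, 0.049],
    [0.768, 0.259, 0.049],
    [0.768, 0.259, 0.049],
    [0.768, 0.259, 0.049],
  ],
  turn=[0, 0, 0, 0, 0, 0],
)

```text
time_s: 1.65
ee_pos: [505.4, -93.0, 180.1]
ee_rot: [-180.0, 0.0, 78.3]
force: [0.1, 0.4, 0.2]
gripper_width: 91.2
gripper_force: 0.0
```

```bash
cat >> h.py <<'E'
def wpic(name):
    from workcell import env,cams
    s=env.state();f=cams.grab_frame("wrist");cv2.imwrite(f"pics/{name}.png",f["color"])
    E=wristE(f,s);np.savez(f"pics/{name}.npz",E=E,f=f["fx"],c=(f["cx"],f["cy"]));return s
def wpt(name,px,z):
    d=np.load(f"pics/{name}.npz");return ray(px,z,float(d['f']),d['c'],d['E'])
E
python3 - <<'E'
from h import *
s=wpic("w1");go(s,(506,-91.5,37),78.4)
E
```

```text
t 1.65 pos [505.4 -93.  180.1] yaw [-180.     0.    78.3] w 91.2 gf 0.0 F [0.1 0.4 0.2] -> linear [0.0056 0.0013 0.4769] turn -0.0003
```

View pics/w1.png

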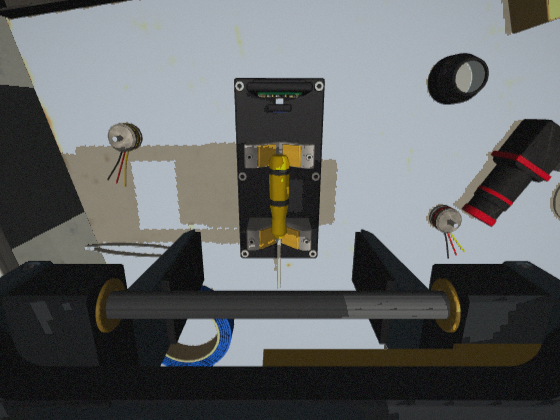

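The wrist view shows the stand centred at column 279, with V-blocks at rows 143–168 and 220–248. The driver handle runs from (280,155) to (279,235), centred between the open fingers.

```bash
python3 - <<'E'
from h import *
from workcell import env
s=env.state()
print(wpt("w1",[(244,144),(314,144),(246.5,249),(311,249)],52).round(1))
h=wpt("w1",[(280.5,155),(279,235)],45);print(h.round(1),h.mean(0))
print(wpt("w1",[(236,79),(324,79),(240,257),(322,257)],12).round(1), wpt("w1",[(236,79),(324,79),(240,257),(322,257)],12).mean(0))
go(s,(506,-91.5,37),78.4)
E
```

```text
[[ 487.5  -31.9   52. ]
 [ 550.2  -44.9   52. ]
 [ 465.4 -134.3   52. ]
 [ 529.4 -147.6   52. ]]
[[ 518.1  -49.4   45. ]
 [ 500.2 -128.9   45. ]] [509.11802256 -89.14177154  45.        ]
[[ 489.6   27.9   12. ]
 [ 574.2   10.3   12. ]
 [ 447.6 -159.8   12. ]
 [ 541.1 -179.3   12. ]] [513.11217436 -75.21974448  12.        ]
t 1.7 pos [505.2 -93.4 180.2] yaw [-180.     0.    78.2] w 91.3 gf 0.0 F [ 0.8  0.7 -0.3] -> linear [0.0071 0.0015 0.4772] turn -0.0004
```

Request:
step_arm(
  linear=[
    [0.009, 0.006, 0.2],
    [0.009, 0.006, 0.4],
    [0.009, 0.006, 0.45],
    [0.009, 0.006, 0.477],
    [0.009, 0.006, 0.477],
    [0.009, 0.006, 0.477],
  ],
  turn=[0, 0, 0, 0, 0, 0],
  fingers=0,
)

```text
time_s: 2.45
ee_pos: [509.3, -90.3, 38.8]
ee_rot: [179.8, 0.0, 78.4]
force: [0.3, 0.2, -0.5]
gripper_width: 45.5
gripper_force: 0.0
```

Request:
step_arm(
  linear=[
    [0, 0, 0],
    [0, 0, 0],
    [0, 0, 0],
    [0, 0, 0],
    [0, 0, 0],
    [0, 0, 0],
    [0, 0, 0],
    [0, 0, 0],
  ],
  turn=[0, 0, 0, 0, 0, 0, 0, 0],
  fingers=1,
  force=15,
)

```text
time_s: 3.45
ee_pos: [507.4, -89.7, 37.2]
ee_rot: [-179.9, -0.0, 78.4]
force: [-3.7, 2.3, 5.6]
gripper_width: 17.7
gripper_force: 15.0
```

Request:
step_arm(
  linear=[
    [0, 0, -0.05],
    [0, 0, -0.2],
    [0, 0, -0.4],
    [0, 0, -0.4],
    [0, 0, -0.4],
  ],
  turn=[0, 0, 0, 0, 0],
)

```text
time_s: 4.08
ee_pos: [508.2, -90.0, 157.5]
ee_rot: [179.9, 0.0, 78.4]
force: [-0.1, 0.5, -0.8]
gripper_width: 18.0
gripper_force: 15.0
```

```bash
python3 - <<'E'
from h import *
from workcell import env
s=env.state()
go(s,(500,-312,100),78.4)
E
```

```text
t 4.08 pos [508.2 -90.  157.5] yaw [179.9   0.   78.4] w 18.0 gf 15.0 F [-0.1  0.5 -0.8] -> linear [-0.7303  0.1216  0.1919] turn -0.0
```

Request:
step_arm(
  linear=[
    [0, 0, 0.2],
    [0, 0, 0.35],
    [0, 0, 0.39],
    [0, 0, 0.397],
    [0, 0, 0.397],
  ],
  turn=[0, 0, 0, 0, 0],
)

```text
time_s: 4.7
ee_pos: [508.5, -90.0, 38.8]
ee_rot: [179.9, 0.0, 78.4]
force: [0.2, 0.2, -1.0]
gripper_width: 17.9
gripper_force: 15.0
```

Request:
step_arm(
  linear=[
    [0, 0, 0],
    [0, 0, 0],
    [0, 0, 0],
    [0, 0, -0.02],
    [-0.003, 0.002, -0.041],
    [-0.003, 0.002, -0.041],
    [-0.003, 0.002, -0.041],
  ],
  turn=[0, 0, 0, 0, 0, 0, 0],
  fingers=0.2,
)

```text
time_s: 5.58
ee_pos: [508.4, -90.9, 50.4]
ee_rot: [180.0, 0.0, 78.4]
force: [0.4, -0.1, 0.6]
gripper_width: 36.4
gripper_force: 0.0
```

Request:
step_arm(
  linear=[
    [0, 0, 0],
    [0, 0, 0],
    [0, 0, 0],
    [0, 0, 0],
    [0, 0, 0],
    [0, 0, 0],
  ],
  turn=[0, 0, 0, 0, 0, 0],
  fingers=1,
  force=15,
)

```text
time_s: 6.32
ee_pos: [507.4, -90.7, 50.0]
ee_rot: [-179.9, 0.0, 78.4]
force: [-4.9, 1.0, 1.8]
gripper_width: 18.3
gripper_force: 15.0
```

Request:
step_arm(
  linear=[
    [0, 0, -0.05],
    [0, 0, -0.2],
    [0, 0, -0.37],
    [0, 0, -0.37],
    [0, 0, -0.37],
  ],
  turn=[0, 0, 0, 0, 0],
)

```text
time_s: 6.95
ee_pos: [509.0, -91.1, 162.0]
ee_rot: [179.9, 0.0, 78.4]
force: [-0.2, 0.2, -0.4]
gripper_width: 18.0
gripper_force: 15.0
```

```bash
python3 - <<'E'
from h import *
s=wpic("w2")
go(s,(500,-312,100),78.4)
E
```

```text
t 6.95 pos [509.  -91.1 162. ] yaw [179.9   0.   78.4] w 18.0 gf 15.0 F [-0.2  0.2 -0.4] -> linear [-0.7274  0.1183  0.2069] turn -0.0
```

View pics/w2.png

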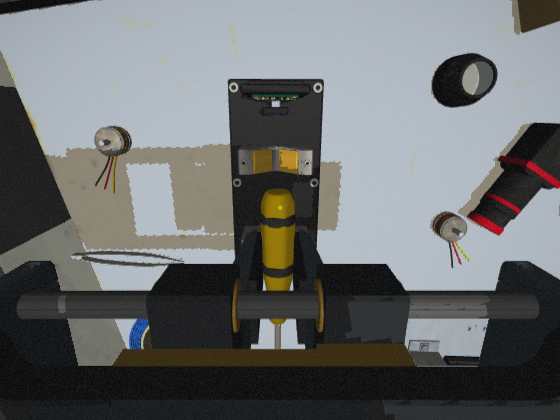

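The screwdriver is held level, its handle running from (277,195) to (277,320), and the V is empty.

Request:
step_arm(
  linear=[
    [-0.2, 0.03, 0],
    [-0.4, 0.06, 0.05],
    [-0.6, 0.1, 0.1],
    [-0.727, 0.118, 0.2],
    [-0.727, 0.118, 0.35],
    [-0.727, 0.118, 0.45],
    [-0.727, 0.118, 0.45],
    [-0.727, 0.118, 0.45],
  ],
  turn=[0, 0, 0, 0, 0, 0, 0, 0],
)

```text
time_s: 8.0
ee_pos: [499.8, -311.9, 26.8]
ee_rot: [180.0, 0.0, 78.4]
force: [0.4, 0.4, -0.3]
gripper_width: 17.7
gripper_force: 15.0
```

```bash
python3 - <<'E'
from h import *
from workcell import env
s=env.state()
go(s,(500,-312,14),78.4)
E
```

```text
t 8.0 pos [ 499.8 -311.9   26.8] yaw [180.    0.   78.4] w 17.7 gf 15.0 F [ 0.4  0.4 -0.3] -> linear [-0.0001  0.0008  0.0425] turn 0.0
```

Request:
step_arm(
  linear=[
    [0, 0, 0.02],
    [0, 0, 0.035],
    [0, 0, 0.041],
    [0, 0, 0.041],
    [0, 0, 0.041],
  ],
  turn=[0, 0, 0, 0, 0],
)

```text
time_s: 8.62
ee_pos: [499.3, -311.7, 14.3]
ee_rot: [180.0, 0.0, 78.4]
force: [-0.5, 0.9, 1.1]
gripper_width: 17.9
gripper_force: 15.0
```

Request:
step_arm(
  linear=[
    [0, 0, 0.004],
    [0, 0, 0.004],
    [0, 0, 0.004],
  ],
  turn=[0, 0, 0],
)

```text
time_s: 9.0
ee_pos: [499.4, -311.7, 14.1]
ee_rot: [180.0, 0.0, 78.4]
force: [-1.9, 3.0, 7.7]
gripper_width: 17.5
gripper_force: 15.0
```

Request:
step_arm(
  linear=[
    [0, 0, -0.002],
    [0, 0, -0.002],
    [0, 0, -0.002],
    [0, 0, -0.002],
  ],
  turn=[0, 0, 0, 0],
  fingers=0.3,
)

```text
time_s: 9.5
ee_pos: [499.2, -311.7, 13.3]
ee_rot: [-180.0, -0.0, 78.4]
force: [-0.0, 0.0, -0.7]
gripper_width: 32.1
gripper_force: 0.0
```

Request:
step_arm(
  linear=[
    [0, 0, -0.05],
    [0, 0, -0.2],
    [0, 0, -0.4],
    [0, 0, -0.6],
    [0, 0, -0.6],
  ],
  turn=[0, 0, 0, 0, 0],
  fingers=-1,
)

```text
time_s: 10.12
ee_pos: [501.9, -313.4, 200.4]
ee_rot: [179.3, 0.3, 78.4]
force: [0.5, -0.6, -1.0]
gripper_width: 79.0
gripper_force: 0.0
```

```bash
python3 - <<'E'
from h import *
from workcell import cams,env
f=cams.grab_frame("top");cv2.imwrite("pics/top1.png",f["color"])
w=cams.grab_frame("wrist");cv2.imwrite("pics/w3.png",np.vstack([cv2.resize(w["color"],(400,300)),cv2.resize(f["color"],(400,300))]))
s=env.state()
go(s,(518,185.5,190),39.1)
go(s,(509,-63,190),58)
E
```

```text
t 10.22 pos [ 499.2 -311.6  194.6] yaw [179.9   0.   78.4] w 87.0 gf 0.0 F [-0.1  0.1 -0.6] -> linear [ 1.6359 -0.2719  0.0137] turn 0.1092
t 10.22 pos [ 499.2 -311.6  194.6] yaw [179.9   0.   78.4] w 87.0 gf 0.0 F [-0.1  0.1 -0.6] -> linear [ 0.8185 -0.1346  0.0145] turn 0.0567
```

View pics/w3.png

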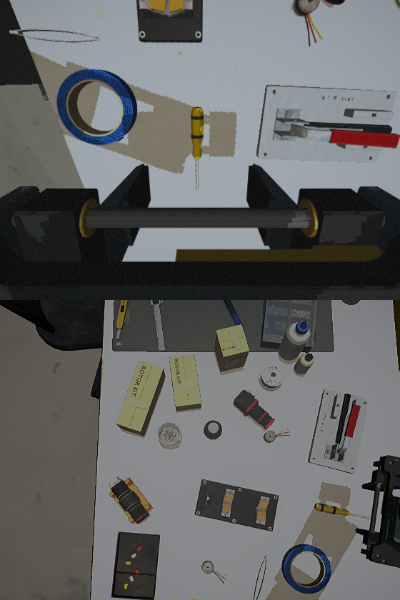

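The screwdriver lies flat on the bare bench, at (197,135) in the wrist panel, clear of the stand. Next I go to the lens.

Request:
step_arm(
  linear=[
    [0.82, -0.135, 0],
    [0.82, -0.135, 0],
    [0.82, -0.135, 0],
    [0.82, -0.135, 0],
    [0.82, -0.135, 0],
  ],
  turn=[0.056, 0.056, 0.056, 0.056, 0.056],
)

```text
time_s: 10.85
ee_pos: [507.6, -58.8, 191.8]
ee_rot: [-179.8, 0.1, 58.6]
force: [-0.2, -0.1, -0.3]
gripper_width: 91.3
gripper_force: 0.0
```

```bash
python3 - <<'E'
from h import *
from workcell import env
go(env.state(),(518,185.5,190),39.1)
E
```

```text
t 10.85 pos [507.6 -58.8 191.8] yaw [-1.798e+02  1.000e-01  5.860e+01] w 91.3 gf 0.0 F [-0.2 -0.1 -0.3] -> linear [ 0.7129 -0.3951  0.0069] turn 0.0541
```

Request:
step_arm(
  linear=[
    [0.713, -0.395, 0.007],
    [0.713, -0.395, 0.007],
    [0.713, -0.395, 0.007],
    [0.713, -0.395, 0.007],
    [0.713, -0.395, 0.007],
    [0.713, -0.395, 0.007],
  ],
  turn=[0.054, 0.054, 0.054, 0.054, 0.054, 0.054],
)

```text
time_s: 11.6
ee_pos: [520.5, 180.7, 190.1]
ee_rot: [-180.0, 0.2, 38.8]
force: [0.1, -0.3, 0.4]
gripper_width: 91.2
gripper_force: 0.0
```

```bash
python3 - <<'E'
from h import *
s=wpic("w4");go(s,(518,185.5,26),39.1)
a=cv2.imread("pics/w4.png")[60:290,170:390];cv2.imwrite("pics/w4z.png",np.clip(cv2.resize(a,None,fx=2.6,fy=2.6,interpolation=cv2.INTER_CUBIC)*1.5,0,255).astype(np.uint8))
E
```

```text
t 11.6 pos [520.5 180.7 190.1] yaw [-180.     0.2   38.8] w 91.2 gf 0.0 F [ 0.1 -0.3  0.4] -> linear [ 0.0052 -0.0177  0.5469] turn -0.0008
```

View pics/w4z.png

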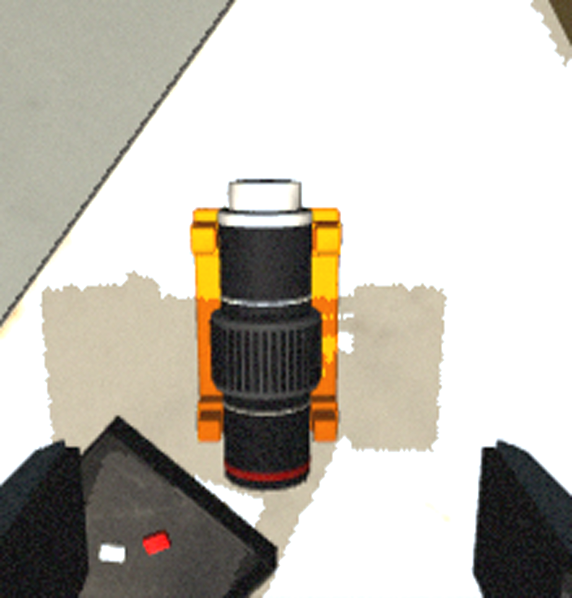

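The zoomed wrist view shows the lens along the image vertical: mount tip at row 180, ring rows 313–403 with columns 211–321, and the red end at row 487, axis at column 266.

```bash
python3 - <<'E'
from h import *
from workcell import env
Z=lambda p:zoom(p,(170,60),2.6)
s=env.state()
u=np.array([np.cos(np.radians(39.1)),np.sin(np.radians(39.1)),0])
for p,z,y in [((265,180),50,65),((265.5,213),54,55),((266,313),58,15),((266,403),58,-15),((267,487),54,-55)]:
    P=wpt("w4",Z(p),z)[0];print(y,P.round(1),"centre",(P-y*u).round(1))
l=wpt("w4",Z([(220,240),(311,240),(226,450),(309,450)]),37);d=(l[0]+l[1]-l[2]-l[3])/2
print("axis ang",np.degrees(np.arctan2(d[1],d[0])))
r=wpt("w4",Z([(211,355),(321,355)]),37);print(r,r.mean(0),np.linalg.norm(r[0]-r[1]))
go(s,(518,185.5,26),39.1)
E
```

```text
65 [571.  228.1  50. ] centre [520.5 187.1  50. ]
55 [562.2 220.9  54. ] centre [519.6 186.2  54. ]
15 [534.3 198.3  58. ] centre [522.7 188.9  58. ]
-15 [506.9 176.6  58. ] centre [518.5 186.   58. ]
-55 [478.3 153.4  54. ] centre [521.  188.1  54. ]
axis ang 39.01012886797284
[[503.24276033 202.33567145  37.        ]
 [530.9188635  167.86910775  37.        ]] [517.08081192 185.1023896   37.        ] 44.203062117438755
t 11.65 pos [520.6 180.1 190.4] yaw [1.80e+02 1.00e-01 3.87e+01] w 91.5 gf 0.0 F [-0.7  0.8 -0.5] -> linear [ 0.006  -0.0195  0.5479] turn -0.001
```

Request:
step_arm(
  linear=[
    [0.01, -0.019, 0],
    [0.01, -0.019, 0.1],
    [0.01, -0.019, 0.25],
    [0.01, -0.019, 0.4],
    [0.01, -0.019, 0.5],
    [0.01, -0.019, 0.541],
    [0.01, -0.019, 0.541],
    [0.01, -0.019, 0.541],
  ],
  turn=[-0.001, -0.001, -0.001, -0.001, -0.001, -0.001, -0.001, -0.001],
  fingers=-0.36,
)

```text
time_s: 12.65
ee_pos: [520.8, 188.1, 30.4]
ee_rot: [179.9, -0.2, 39.1]
force: [0.7, -0.1, 0.6]
gripper_width: 61.7
gripper_force: 0.0
```

Request:
step_arm(
  linear=[
    [0, 0, 0],
    [0, 0, 0],
    [0, 0, 0],
    [0, 0, 0],
  ],
  turn=[0, 0, 0, 0],
  fingers=1,
  force=15,
)

```text
time_s: 13.15
ee_pos: [520.0, 188.2, 29.7]
ee_rot: [180.0, -0.1, 39.2]
force: [-0.8, 0.5, 5.4]
gripper_width: 43.7
gripper_force: 15.0
```

Request:
step_arm(
  linear=[
    [0, 0, 0],
    [0, 0, 0],
    [0, 0, -0.05],
    [0, 0, -0.2],
    [0, 0, -0.4],
    [0, 0, -0.55],
    [0, 0, -0.55],
    [0, 0, -0.55],
  ],
  turn=[0, 0, 0, 0, 0, 0, 0, 0],
  force=40,
)

```text
time_s: 14.15
ee_pos: [518.6, 187.6, 193.0]
ee_rot: [-180.0, 0.1, 39.2]
force: [-1.3, -0.2, -3.8]
gripper_width: 43.2
gripper_force: 40.0
```

```bash
python3 - <<'E'
from h import *
s=wpic("w5");go(s,(506.5,-91.5,150),78.4)
a=cv2.imread("pics/w5.png")[60:400,100:460];cv2.imwrite("pics/w5z.png",np.clip(cv2.resize(a,None,fx=1.7,fy=1.7,interpolation=cv2.INTER_CUBIC)*1.6,0,255).astype(np.uint8))
E
```

```text
t 14.15 pos [518.6 187.6 193. ] yaw [-1.80e+02  1.00e-01  3.92e+01] w 43.2 gf 40.0 F [-1.3 -0.2 -3.8] -> linear [-0.6183  0.6962  0.1444] turn -0.109
```

View pics/w5z.png

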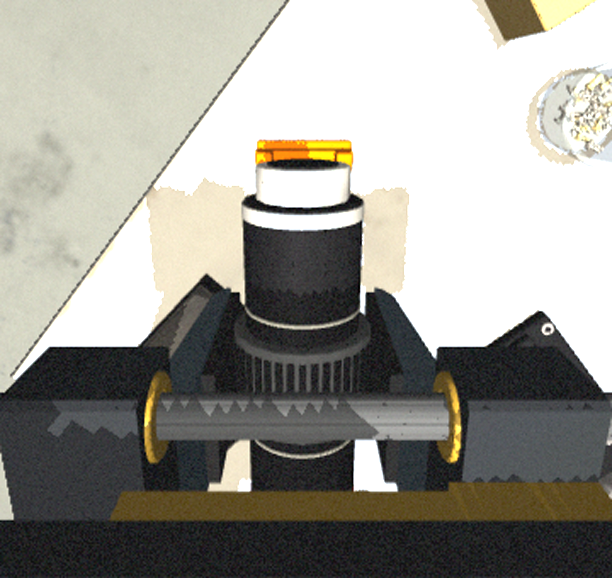

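The lens is held level, mount tip around (303,160–175), shoulder at about row 205, front ribs at about row 350.

```bash
python3 - <<'E'
from h import *
from workcell import cams
w=cams.grab_frame("wrist");E=w["tool_from_camera"]
for off in (-3,0,3):
  for nm,y,r in (("tip",65,14),("shoulder",55,18),("ring+15",15,22),("line?",22,18)):
    P=[(y+off,0,-6.3-r),(y+off,0,-6.3+r),(y+off,-r,-6.3),(y+off,r,-6.3)]
    q=(proj(P,w,E)-[100,60]+.5)*1.7-.5
    print(off,nm,"top",q[0].round(0),"bot",q[1].round(0),"sides",q[2:].round(0).tolist())
E
```

```text
-3 tip top [302. 177.] bot [302. 163.] sides [[254.0, 169.0], [350.0, 169.0]]
-3 shoulder top [302. 217.] bot [302. 192.] sides [[241.0, 203.0], [362.0, 203.0]]
-3 ring+15 top [302. 360.] bot [302. 300.] sides [[233.0, 326.0], [371.0, 326.0]]
-3 line? top [302. 331.] bot [302. 286.] sides [[245.0, 306.0], [359.0, 306.0]]
0 tip top [302. 166.] bot [302. 153.] sides [[253.0, 159.0], [350.0, 159.0]]
0 shoulder top [302. 206.] bot [302. 183.] sides [[241.0, 193.0], [363.0, 193.0]]
0 ring+15 top [302. 351.] bot [302. 292.] sides [[232.0, 318.0], [371.0, 318.0]]
0 line? top [302. 321.] bot [302. 278.] sides [[244.0, 297.0], [359.0, 297.0]]
3 tip top [302. 154.] bot [302. 144.] sides [[253.0, 149.0], [350.0, 148.0]]
3 shoulder top [302. 195.] bot [302. 174.] sides [[240.0, 183.0], [363.0, 183.0]]
3 ring+15 top [302. 341.] bot [302. 284.] sides [[232.0, 309.0], [372.0, 309.0]]
3 line? top [302. 312.] bot [302. 269.] sides [[244.0, 288.0], [360.0, 288.0]]
```

Request:
step_arm(
  linear=[
    [-0.1, 0.12, 0],
    [-0.25, 0.28, 0],
    [-0.4, 0.45, 0],
    [-0.52, 0.58, 0],
    [-0.612, 0.69, 0.05],
    [-0.612, 0.69, 0.144],
    [-0.612, 0.69, 0.144],
    [-0.612, 0.69, 0.144],
    [-0.612, 0.69, 0.144],
  ],
  turn=[-0.02, -0.04, -0.07, -0.09, -0.109, -0.109, -0.109, -0.109, -0.109],
)

```text
time_s: 15.38
ee_pos: [508.7, -87.9, 151.7]
ee_rot: [179.9, 0.0, 78.5]
force: [0.3, -0.3, -2.0]
gripper_width: 43.2
gripper_force: 40.0
```

```bash
python3 - <<'E'
from h import *
from workcell import env
go(env.state(),(507.1,-89.2,60),78.4)
E
```

```text
t 15.38 pos [508.7 -87.9 151.7] yaw [179.9   0.   78.5] w 43.2 gf 40.0 F [ 0.3 -0.3 -2. ] -> linear [-0.0053 -0.0049  0.3056] turn 0.0002
```

Request:
step_arm(
  linear=[
    [-0.005, -0.005, 0.1],
    [-0.005, -0.005, 0.2],
    [-0.005, -0.005, 0.27],
    [-0.005, -0.005, 0.3],
    [-0.005, -0.005, 0.3],
    [-0.005, -0.005, 0.3],
  ],
  turn=[0, 0, 0, 0, 0, 0],
)

```text
time_s: 16.12
ee_pos: [507.1, -89.7, 61.9]
ee_rot: [179.9, 0.0, 78.4]
force: [-0.3, 0.2, -1.6]
gripper_width: 43.1
gripper_force: 40.0
```

Request:
step_arm(
  linear=[
    [0, 0, 0.006],
    [0, 0, 0.012],
    [0, 0, 0.018],
    [0, 0, 0.018],
  ],
  turn=[0, 0, 0, 0],
)

```text
time_s: 16.62
ee_pos: [506.1, -89.6, 55.3]
ee_rot: [-180.0, 0.0, 78.4]
force: [-0.1, 0.3, -2.4]
gripper_width: 42.9
gripper_force: 40.0
```

Check position along V with the cameras before contact.

```bash
python3 - <<'E'
from h import *
s=wpic("w6");go(s,(507.1,-89.2,51.7),78.4)
a=cv2.imread("pics/w6.png")[20:400,100:460];cv2.imwrite("pics/w6z.png",np.clip(cv2.resize(a,None,fx=1.55,fy=1.55,interpolation=cv2.INTER_CUBIC)*1.6,0,255).astype(np.uint8))
from workcell import cams
w=cams.grab_frame("wrist");E=wristE(w,s)
m=np.array([506.8,-90.7]);t=np.radians(78.4);ey=np.array([np.cos(t),np.sin(t)]);ex=np.array([ey[1],-ey[0]])
for n,x,y,z in[("b1 outer L",-33,53,52),("b1 outer R",33,53,52),("b1 inner L",-33,31,52),("b1 inner R",33,31,52),("plateL",-45,114,12),("plateR",45,114,12),("tip",0,65,72)]:
    P=[*(m+x*ex+y*ey),z];print(n,((proj(P,w,E)-[100,20]+.5)*1.55-.5).round(0))
E
```

```text
t 16.62 pos [506.1 -89.6  55.3] yaw [-180.     0.    78.4] w 42.9 gf 40.0 F [-0.1  0.3 -2.4] -> linear [0.0021 0.003  0.012 ] turn -0.0
b1 outer L [[180. 240.]]
b1 outer R [[372. 240.]]
b1 inner L [[184. 301.]]
b1 inner R [[368. 301.]]
plateL [[159.  65.]]
plateR [[392.  64.]]
tip [[276. 213.]]
```

View pics/w6z.png

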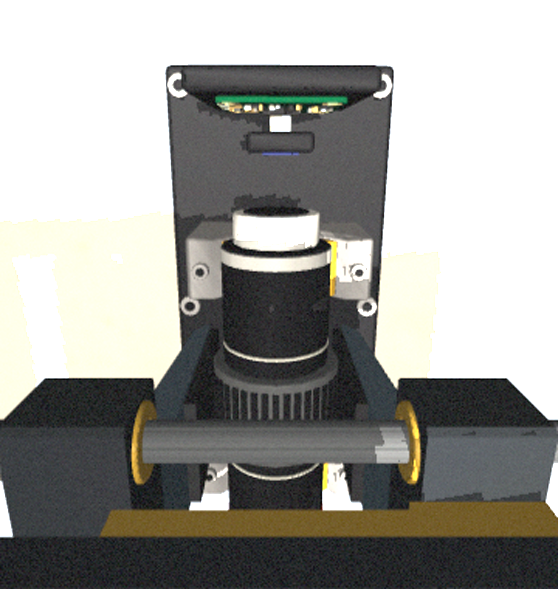

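The blocks are centred at column 280 and the lens at 276, so the lens sits about 1.4 mm to the -x side and about 1.5 mm short along y. I'll correct both, then descend.

Request:
step_arm(
  linear=[
    [0.005, 0.004, 0],
    [0.005, 0.004, 0.005],
    [0.005, 0.004, 0.009],
    [0.005, 0.004, 0.009],
    [0.005, 0.004, 0.009],
  ],
  turn=[0, 0, 0, 0, 0],
)

```text
time_s: 17.35
ee_pos: [507.7, -88.4, 52.7]
ee_rot: [-180.0, 0.0, 78.4]
force: [-0.2, 0.3, -2.1]
gripper_width: 43.2
gripper_force: 40.0
```

Request:
step_arm(
  linear=[
    [0, 0, 0.004],
    [0, 0, 0.004],
    [0, 0, 0.004],
  ],
  turn=[0, 0, 0],
)

```text
time_s: 17.73
ee_pos: [507.6, -88.4, 51.8]
ee_rot: [180.0, 0.0, 78.4]
force: [-1.8, 0.5, 2.5]
gripper_width: 43.4
gripper_force: 40.0
```

Request:
step_arm(
  linear=[
    [0, -0.002, 0],
    [0, -0.002, 0.002],
    [0, -0.002, 0.002],
    [0, -0.002, 0.002],
  ],
  turn=[0, 0, 0, 0],
)

```text
time_s: 18.23
ee_pos: [507.6, -88.4, 51.8]
ee_rot: [179.9, 0.0, 78.4]
force: [-2.7, 0.4, 7.0]
gripper_width: 43.2
gripper_force: 40.0
```

Request:
step_arm(
  linear=[
    [0, 0, 0.002],
    [0, 0, 0.002],
    [0, 0, 0.002],
  ],
  turn=[0, 0, 0],
)

```text
time_s: 18.6
ee_pos: [507.6, -88.4, 51.7]
ee_rot: [179.9, 0.0, 78.4]
force: [-3.4, 1.4, 10.3]
gripper_width: 43.4
gripper_force: 40.0
```

Request:
step_arm(
  linear=[
    [0, 0, -0.012],
    [0, -0.004, -0.012],
    [0, -0.004, -0.006],
    [0, -0.004, -0.003],
    [0, -0.004, -0.003],
    [0, -0.004, -0.003],
  ],
  turn=[0, 0, 0, 0, 0, 0],
)

```text
time_s: 19.35
ee_pos: [507.4, -88.3, 51.8]
ee_rot: [179.8, -0.0, 78.4]
force: [3.2, -1.8, 4.7]
gripper_width: 43.4
gripper_force: 40.0
```

Request:
step_arm(
  linear=[
    [0, 0, 0.003],
    [0, 0, 0.003],
    [0, 0, 0.003],
  ],
  turn=[0, 0, 0],
)

```text
time_s: 19.73
ee_pos: [507.5, -88.3, 51.7]
ee_rot: [179.8, -0.0, 78.4]
force: [3.0, -0.3, 10.2]
gripper_width: 43.1
gripper_force: 40.0
```

```bash
python3 - <<'E'
from workcell import env
s=env.state();print(s['ee_pos'],s['force'],s['torque'])
E
```

```text
[507.49925706 -88.32111417  51.72168549] [ 2.98226319 -0.27655201 10.20044406] [-0.09739668 -0.51214971 -0.11164454]
```

Request:
step_arm(
  linear=[
    [0, 0, -0.012],
    [0, 0.0019, -0.012],
    [0, 0.0019, -0.006],
    [0, 0.0019, 0],
    [0, 0.0019, 0.002],
    [0, 0.0019, 0.002],
    [0, 0.0019, 0.002],
  ],
  turn=[0, 0, 0, 0, 0, 0, 0],
)

```text
time_s: 20.6
ee_pos: [507.5, -88.3, 51.6]
ee_rot: [179.8, 0.0, 78.4]
force: [-0.4, -0.7, 15.7]
gripper_width: 43.3
gripper_force: 40.0
```

Request:
step_arm(
  linear=[
    [0, 0, 0],
    [0, 0, 0],
  ],
  turn=[0, 0],
)

```text
time_s: 20.85
ee_pos: [507.5, -88.3, 51.7]
ee_rot: [179.8, 0.0, 78.4]
force: [-1.0, -0.2, 16.7]
gripper_width: 43.7
gripper_force: 40.0
```

```bash
python3 - <<'E'
from h import *
from workcell import env,cams
for i in range(5):
    f=cams.grab_frame("top");s=env.state();print(s['ee_pos'].round(1),s['force'].round(1),s['torque'].round(2),round(s['gripper_width'],1))
# others unchanged? compare top views with start
d=cv2.absdiff(cv2.GaussianBlur(f["color"],(5,5),0),cv2.GaussianBlur(cv2.imread("pics/top0.png"),(5,5),0)).max(2)
for n,(x0,y0,x1,y1) in dict(loupe=(283,165,313,197),pod=(322,120,370,170),tub=(218,168,258,210),motor=(366,178,408,202),motor2=(278,360,322,398)).items(): print(n,d[y0:y1,x0:x1].mean().round(1),d[y0:y1,x0:x1].max())
E
```

```text
[507.5 -88.3  51.7] [-0.1  0.  15.5] [ 0.02  0.06 -0.1 ] 43.1
[507.5 -88.3  51.7] [-0.1  0.2 17.2] [-0.    0.09 -0.1 ] 43.6
[507.5 -88.3  51.6] [-0.7  1.  17.3] [ 0.01  0.05 -0.11] 43.3
[507.5 -88.3  51.7] [-0.7 -0.1 15.6] [ 0.02  0.11 -0.08] 43.5
[507.5 -88.3  51.6] [-0.6 -0.  17. ] [-0.01  0.07 -0.09] 42.9
loupe 5.4 7
pod 5.3 7
tub 6.3 8
motor 6.1 7
motor2 34.9 108
```

Request:
step_arm(
  linear=[
    [0, 0, -0.0006],
    [0, 0, -0.0006],
    [0, 0, -0.0006],
    [0, 0, -0.0006],
  ],
  turn=[0, 0, 0, 0],
)

```text
time_s: 21.6
ee_pos: [507.5, -88.3, 51.6]
ee_rot: [179.8, 0.0, 78.4]
force: [-0.0, 0.2, 14.4]
gripper_width: 43.2
gripper_force: 40.0
```

```bash
python3 - <<'E'
from workcell import env
s=env.state();print(s['force'],s['torque'],s['ee_pos'])
if 12<s['force'][2]<18 and abs(s['force'][0])<2: print(env.job_done())
E
```

```text
[-8.27268764e-03  2.31809180e-01  1.44333244e+01] [-0.03860635 -0.03080211 -0.12856854] [507.50450505 -88.3365255   51.64815357]
the job is handed in; nothing more can be done
None
```

Job handed in at about 21.6 s: the screwdriver lies flat on the bare bench, and the lens is held in the V, mount end towards the sensor board, at about 14.4 N with almost no sideways force; the ring's centring in the gap is estimated from the images at within about 2 mm, and no verdict was returned.

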